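Stand the kit case on its heavy end

ROBOT

A 6-joint arm with a two-finger parallel gripper is mounted at the origin on the work surface. World frame = base frame: x ahead of the robot, y to its left, z up, the work surface at z = 0. Lengths are in m, angles in rad, forces in N, time in s.
With the tool pointing down it reaches from about 0.325 to 0.9 m from the base axis. Payload 6.1 kg.
Tool frame: the origin (TCP) lies midway between the tips of the shut fingers; the grasp point (between the pads) lies arm.hold_point_z behind it (arm.hold_point_z is the distance from the TCP to the grasp point, in m); z points along the fingers, y is the line along which they close (so a half turn about z gives the same grasp; the last joint's range is limited). The gripper opens to 85 mm and grips with 20 to 120 N. Pads are 22 mm wide; open, the fingers measure 114 mm over their backs; the gripper's body (76 mm by 85 mm) begins 54 mm behind the grasp point. The pads swing forward as they close: fully open they stand 13 mm farther back than shut.
Start: joints at [1.124, 0.22, 1.526, -0, 1.395, -0.126], TCP at [0.197, 0.593, 0.231] pointing down, gripper open.
Joint ranges: [-2.98, 2.98], [-0.91, 2.08], [0.09, 2.57], [-1.24, 4.39], [0.2, 2.65], [-2.68, 2.68]. Speed limits (rad/s): [2.57, 2.57, 3.01, 3.14, 3.14, 3.14].

INTERFACE

Orientations are given as a unit quaternion [w, x, y, z].
In Python, from rig import arm, vision gives the robot as it stands. The module is installed in compiled form; this text tells all that it offers.
- The arm moves only by the tool jog_arm, never from a script. Its argument "plan" is a list of rows, each an object with "dp": the shift along the tool's x, y, z in mm, a list of three; "turn": the turn about the tool's z in degrees. A call has 1 to 5 rows; each row shifts and turns the commanded pose from where the row before left it, along the tool's axes as they then stand; what a row does not reach is not made up. A row lasts 1/8 s, in which the tool goes at most 62.5 mm and 10.7 degrees, less where a joint would pass 70% of its speed; a pose out of reach is approached as far as the arm can. A call is refused whole if a number of a shift passes 62.5 or a number of a turn 10.7, either way. A call with a gripper value outside its range is refused whole. "grip" is the closure, from -1 (fully open) to 1 (shut), set as the call begins (left out, the last holds). The fingers move at their own pace and stop on an object; the grip force is fixed at half the most. Time passes only in rows, so rows that do not move let the fingers close. It gives the time, the measured TCP pose, the force, the opening and the grip force at its end, in the units of the state.
- arm.read_state(): the state, without advancing time (a new reading comes with each control period).
- vision.read_camera(name): name is "scene" or "top" or "wrist"; returns a dict with "img" (420x560x3 uint8, red, green, blue), "mtx" (3x3 intrinsics, pixels), "dist" ([k1, k2, p1, p2, k3] as OpenCV has them; the pictures are not rectified), "R" (3x3) and "t" (3): a world point X has camera coordinates R X + t. Camera axes: x right, y down, z forward; pixel columns grow to the right and rows downward; lengths in m; the calibration is good to about 2 mm. A picture is of the moment at which its call begins. There is no depth.
- arm.hand_in(): hands the job in; it is judged then, once.
The state is a dict: "clock": time; "joint_positions": joint angles; "joint_velocities": joint speeds; "joint_torque": joint torques, N m; "position": TCP position; "ee_rot": TCP orientation; "ft_force": force on the tool from outside, world axes, zero at the start; "moment": the same for the moment, N m; "opening": finger opening in m; "grip_force": force on a finger pad.
Only numpy, scipy, OpenCV 4.12 (cv2) and the standard library are available. Lean on these libraries where they do the work, as an engineer would, in place of code of your own. Each camera call takes 0.05 s, during which the arm holds its last target. There are 200 camera calls.

TASK

The closed steel kit case with the swinging carry handle on the bench is packed much heavier at one end, and nothing on the outside shows which. Lift it clear of the bench to find which end is heavy, then stand it upright on that heavy end inside the shallow steel tray, so that it stands by itself. Set it down without dropping it, and leave the spray can, the cup and the wrench where they are.

Things in the scene. Friction and masses are not known exactly. Their poses are not given: they have to be found in the camera images.
- case_mid (a point): Centre of the closed grey steel case: 160 mm long (x), 52 wide (y), 50 high (z, up as it lies at the start). End caps look alike; latches (-y side), hinges (+y side). 0.7 to 0.9 kg; a dense load fixed inside one end puts its centre of mass 25 to 35 mm from the middle towards +x or -x, at random. Can be gripped hard across its width anywhere along it.
- handle_bar (a point): Middle of the cross bar of the case's steel carry handle: a stirrup of 8 mm round bar, cross bar 44 mm long along the case's y, 34 mm above the middle of the case's top. It pivots freely on pins along y at the middle of the top, so that the case can tip lengthwise when hung from it; it starts upright, swings 1.3 rad either way and light friction keeps it where it is left.
- tray_floor (a point): Centre of the inner floor of the shallow steel tray, which is fixed to the bench: 200 by 200 mm outside, inner floor 192 by 192 mm lying 4 mm above the bench, rim 4 mm thick and 14 mm above the bench. x and y along its sides, z up.
- can: Blue spray can, 60 mm across, 170 mm tall, standing; origin under its centre. To be left alone.
- cup: Orange plastic cup, 76 mm across, 80 mm tall, standing; origin under its centre. To be left alone.
- wrench: Steel wrench, 180 mm long, lying on the bench; origin under its middle, x along it. To be left alone.
Not all that is in view belongs to the job. What is shaped like the part that bears case_mid but orange or yellow is not meant.

How it is judged:
On the way:
1. the case is held clear of the bench and of the tray (contact force between case and table below 0.05 N and contact force between case and tray below 0.05 N and contact force between case and the fingers above 1 N), for 0.2 s.
At the end, for the whole second after the job is handed in: The case stands on end within 0.08 rad of upright on the tray's floor, its centre within 70 mm of the tray's centre along both sides of the tray, its heavily packed end below, let go and at rest (angle between the x axis of case_mid and the z axis of tray_floor, either way round below 0.08 rad and height (world z) of load below 0.082 m and x of case_mid in the frame of tray_floor between -0.07 and 0.07 m and y of case_mid in the frame of tray_floor between -0.07 and 0.07 m and height (world z) of case_mid between 0.078 and 0.09 m and linear speed of case below 0.02 m/s and angular speed of case below 0.1 rad/s); the robot touches nothing.
It fails at once if the spray can, the cup or the wrench is moved more than 20 mm or knocked over (distance of any of can, cup, wrench from where it was at the start of the episode above 0.02 m or angle between any of can, cup's own z axis and vertical above 0.5 rad).
It fails at once if the case is dropped or thrown (moves faster than 0.9 m/s) (linear speed of case above 0.9 m/s).
It also fails if it takes over 58 s, if anything falls off the work surface, if the arm or the gripper's body presses on something with over 40 N, if the wrist force passes 120 N, or if a joint passes its speed limit or range.

## Working session

There is one attempt and no reset: what is moved stays moved. The work goes in short steps, Python scripts to look and compute and a tool call to move; the robot and the scene stay as the last step left them, time stands still between calls to the robot, and variables do not carry over. Pictures are saved under pics/ and viewed, at most 10 in all, crops included, and the job is handed in when it is done.

Besides the shell and the picture viewer there is one more tool, called after "Emit:" as name([rows], argument=value, ...), one row to a line, values as JSON. jog_arm: Moves the arm, as the interface text tells. Its arguments: {"type":"object","properties":{"plan":{"type":"array","items":{"type":"object","properties":{"dp":{"type":"array","items":{"type":"number"}},"turn":{"type":"number"}}}},"grip":{"type":"number"}},"required":["plan"]}

```bash
mkdir -p pics; cat > h.py <<'E'
import numpy as np, cv2
from rig import arm, vision
def ray(c,uv):
    p=cv2.undistortPoints(np.array([[uv]],float),np.array(c["mtx"]),np.array(c["dist"]))[0,0]
    R=np.array(c["R"]);t=np.array(c["t"])
    return -R.T@t, R.T@np.array([p[0],p[1],1])
def onz(c,uv,z):
    o,d=ray(c,uv); return o+d*(z-o[2])/d[2]
def proj(c,X):
    r,_=cv2.Rodrigues(np.array(c["R"])); return cv2.projectPoints(np.array(X,float).reshape(-1,3),r,np.array(c["t"]),np.array(c["mtx"]),np.array(c["dist"]))[0][:,0]
def save(c,n): cv2.imwrite("pics/"+n,c["img"][:,:,::-1])
E
python3 - <<'E'
from h import *
a=vision.read_camera("top");b=vision.read_camera("scene")
save(a,"top1.png");save(b,"scene1.png")
np.savez("top1.npz",**a)
print(arm.hold_point_z, arm.read_state()); print(ray(a,(280,210)),ray(b,(280,210)))
E
```

```text
0.0187 {'clock': 0.1, 'joint_positions': array([ 1.12390903e+00,  2.21199019e-01,  1.52750228e+00,  1.27308673e-05,
        1.39468989e+00, -1.26090247e-01]), 'joint_velocities': array([-0.00096583, -0.00179771, -0.00079602,  0.00163118, -0.00129932,
       -0.000565  ]), 'joint_torque': array([ 2.25907177e-03, -4.98242784e+01, -3.90544546e+01, -8.44479814e-05,
        5.68458927e-03, -5.24453799e-05]), 'position': array([0.19683273, 0.59262062, 0.23027362]), 'ee_rot': array([-2.60131206e-04,  1.59712670e-01,  9.87163135e-01, -8.60845651e-04]), 'ft_force': array([-0.0796153 , -0.17125093, -0.45285292]), 'moment': array([ 0.00676347,  0.0296779 , -0.02121262]), 'grip_force': 0.0, 'opening': 0.08529195495266167}
(array([ 0.37819791, -0.07275203,  1.17704984]), array([ 0.14373442, -0.03329183, -0.98906006])) (array([ 1.43247871, -0.01673354,  0.68492544]), array([-0.82557669, -0.07726522, -0.55903072]))
```

View pics/top1.png

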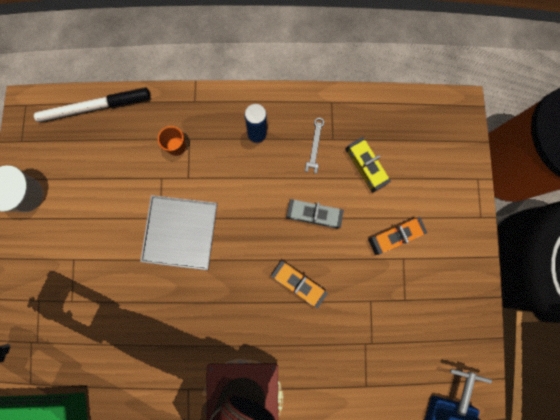

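View pics/scene1.png

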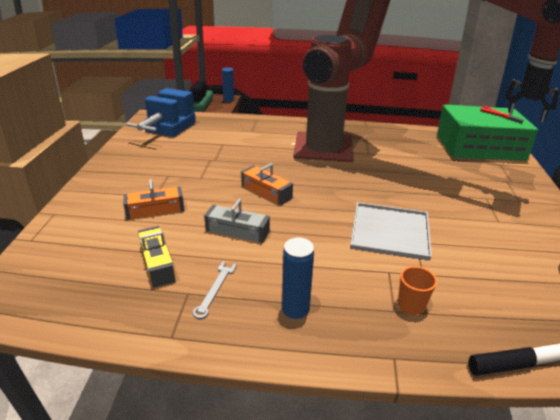

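The top view shows four things that could be taken for the case: grey at (315,214), orange at (398,236), orange at (299,283) and yellow at (368,165). The grey one fits the description. The tray is at (179,233), the cup at (171,140), the can at (256,123) and the wrench at (316,146).

```bash
cat > m.py <<'E'
from h import *
from scipy.spatial.transform import Rotation as Ro
c=dict(np.load("top1.npz")); im=c["img"]
hsv=cv2.cvtColor(im,cv2.COLOR_RGB2HSV)
m=((hsv[:,:,1]<70)&(hsv[:,:,2]>60)).astype(np.uint8)
m=cv2.morphologyEx(m,cv2.MORPH_CLOSE,np.ones((5,5)))
n,l,s,ce=cv2.connectedComponentsWithStats(m)
for px,z in (((179,233),.014),((300,210),.05)):
    # nearest component
    k=[i for i in range(1,n) if s[i,4]>150]; k=min(k,key=lambda i:np.hypot(*(ce[i]-px)))
    cnt=max(cv2.findContours((l==k).astype(np.uint8),cv2.RETR_EXTERNAL,cv2.CHAIN_APPROX_NONE)[0],key=cv2.contourArea)
    w=np.array([onz(c,p[0].astype(float),z)[:2] for p in cnt])*1000
    print(px,s[k],cv2.minAreaRect(w.astype(np.float32)), cv2.boxPoints(cv2.minAreaRect(w.astype(np.float32))).round())
for nme,p,z in (("cup",(172,140),.04),("can",(256,112),.17),("wr1",(319,122),0),("wr2",(312,168),0)): print(nme,onz(c,p,z))
R=Ro.from_quat(np.roll(arm.read_state()["ee_rot"],-1)).as_matrix(); print(R.round(3))
crop=cv2.resize(im[185:245,265:365],(800,480),interpolation=cv2.INTER_CUBIC); cv2.imwrite("pics/crop1.png",crop[:,:,::-1])
E
python3 m.py
```

```text
(179, 233) [ 140  196   77   74 4559] ((482.2155456542969, 189.0289306640625), (202.4674072265625, 200.69264221191406), 83.07254791259766) [[370. 101.]
 [570.  76.]
 [594. 277.]
 [395. 302.]]
(300, 210) [ 287  200   56   28 1043] ((533.6068115234375, -211.5774383544922), (157.94049072265625, 60.525779724121094), 78.4722900390625) [[ 488. -283.]
 [ 547. -295.]
 [ 579. -140.]
 [ 520. -128.]]
cup [0.75645277 0.21247448 0.04      ]
can [ 0.79183475 -0.04348709  0.17      ]
wr1 [ 0.82977375 -0.23726826  0.        ]
wr2 [ 0.6800527  -0.21195225  0.        ]
[[-0.949  0.315 -0.001]
 [ 0.315  0.949 -0.002]
 [ 0.    -0.002 -1.   ]]
```

View pics/crop1.png

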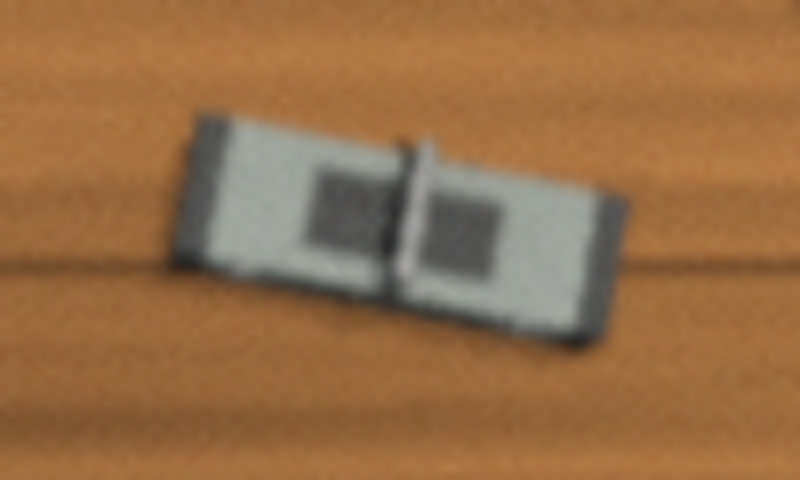

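The crop shows the grey steel case with its handle upright. The bar middle is at px (317.2,211.2), and the top-face corners are at crop (205,115), (628,190), (600,335) and (183,258).

```bash
python3 - <<'E'
from h import *
c=dict(np.load("top1.npz"))
P=np.array([onz(c,(265+u/8-.5,185+v/8-.5),.05) for u,v in ((205,115),(628,190),(600,335),(183,258))])
print(P.round(3),P.mean(0)); d=(P[0]+P[3]-P[1]-P[2])/2; print(d,np.degrees(np.arctan2(d[1],d[0])))
print(onz(c,(316.75,210.75),.084)); a=[onz(c,(265+u/8-.5,185+v/8-.5),.084) for u,v in((427,145),(407,278))];print(a)
E
```

```text
[[ 0.575 -0.14   0.05 ]
 [ 0.547 -0.295  0.05 ]
 [ 0.494 -0.283  0.05 ]
 [ 0.522 -0.132  0.05 ]] [ 0.53439714 -0.21247816  0.05      ]
[0.02810922 0.15270894 0.        ] 79.57028164802792
[ 0.5347683  -0.21312458  0.084     ]
[array([ 0.55796264, -0.21678473,  0.084     ]), array([ 0.51066253, -0.20877139,  0.084     ])]
```

```bash
cat > plan.py <<'E'
import sys
from h import *
from scipy.spatial.transform import Rotation as Ro
# usage: x y z(TCP, m) yaw of tool y in deg (mod 180), n rows
def plan(x,y,z,yaw,n=None):
    s=arm.read_state(); R=Ro.from_quat(np.roll(s["ee_rot"],-1)).as_matrix()
    d=(np.array([x,y,z])-s["position"])*1000
    y0=np.degrees(np.arctan2(R[1,1],R[0,1])); dy=(yaw-y0+90)%180-90
    n=n or int(max(np.ceil(np.abs(d).max()/50),np.ceil(abs(dy)/10.5),1))
    print("pos",s["position"].round(4),"yaw",y0.round(1),"d",d.round(1),"turn",-dy.round(1),"n",n)
    for k in range(n):
        Rk=Ro.from_euler("z",dy*k/n,degrees=True).as_matrix()@R
        print((Rk.T@d/n).round(1), round(-dy/n,2))
if __name__=="__main__": plan(*map(float,sys.argv[1:5]),*map(int,sys.argv[5:]))
E
python3 plan.py .5345 -.213 .2 -10.4 15
```

```text
pos [0.1968 0.5926 0.2303] yaw 71.6 d [ 337.7 -805.6  -30.3] turn 82.0 n 15
[-38.3 -43.9   2.1] 5.47
[-42.3 -40.    2.1] 5.47
[-45.9 -35.8   2.1] 5.47
[-49.1 -31.3   2.1] 5.47
[-51.9 -26.4   2.1] 5.47
[-54.2 -21.4   2. ] 5.47
[-56.  -16.1   2. ] 5.47
[-57.2 -10.7   2. ] 5.47
[-58.   -5.2   2. ] 5.47
[-58.2   0.3   2. ] 5.47
[-57.9   5.9   2. ] 5.47
[-57.1  11.4   2. ] 5.47
[-55.8  16.8   2. ] 5.47
[-53.9  22.    2. ] 5.47
[-51.6  27.    2. ] 5.47
```

Emit:
jog_arm([
  {"dp": [-38, -44, 2], "turn": 5.5},
  {"dp": [-42, -40, 2], "turn": 5.5},
  {"dp": [-46, -36, 2], "turn": 5.5},
  {"dp": [-49, -31, 2], "turn": 5.5},
  {"dp": [-52, -26, 2], "turn": 5.5},
], grip=-1)

```text
clock: 0.72
position: [0.3093, 0.3231, 0.2209]
ee_rot: [0.0, 0.391, 0.92, -0.0]
ft_force: [1.9, 0.5, 0.4]
opening: 0.0854
grip_force: 0.0
```

Emit:
jog_arm([
  {"dp": [-54, -21, 2], "turn": 5.5},
  {"dp": [-56, -16, 2], "turn": 5.5},
  {"dp": [-57, -11, 2], "turn": 5.5},
  {"dp": [-58, -5, 2], "turn": 5.5},
  {"dp": [-58, 0, 2], "turn": 5.5},
])

```text
clock: 1.35
position: [0.4206, 0.0548, 0.2112]
ee_rot: [0.0, 0.599, 0.801, 0.0]
ft_force: [0.4, 0.3, 0.9]
opening: 0.0855
grip_force: 0.0
```

Emit:
jog_arm([
  {"dp": [-58, 6, 2], "turn": 5.5},
  {"dp": [-57, 11, 2], "turn": 5.5},
  {"dp": [-56, 17, 2], "turn": 5.5},
  {"dp": [-54, 22, 2], "turn": 5.5},
  {"dp": [0, 0, 0], "turn": 0},
])

```text
clock: 1.98
position: [0.5092, -0.1625, 0.2022]
ee_rot: [-0.0, 0.741, 0.671, -0.001]
ft_force: [-0.5, 0.5, -0.3]
opening: 0.0854
grip_force: 0.0
```

```bash
python3 plan.py .5345 -.213 .2 -10.4;python3 -c "
from h import *;s=arm.read_state();print(s['clock'],s['ft_force'],s['joint_positions'])"
```

```text
pos [ 0.5092 -0.1625  0.2022] yaw -5.7 d [ 25.3 -50.5  -2.2] turn 4.7 n 2
[-23.9  15.1   1.1] 2.36
[-23.2  16.1   1.1] 2.36
1.975 [-0.50566621  0.48243104 -0.30242966] [-4.56062854e-01  2.78274124e-02  1.79321813e+00 -7.08725969e-04
  1.32172926e+00 -3.56871967e-01]
```

Emit:
jog_arm([
  {"dp": [-24, 15, 1], "turn": 2.4},
  {"dp": [-23, 16, 1], "turn": 2.3},
  {"dp": [0, 0, 30], "turn": 0},
  {"dp": [0, 0, 20], "turn": 0},
  {"dp": [0, 0, 0], "turn": 0},
])

```text
clock: 2.6
position: [0.5326, -0.2077, 0.1489]
ee_rot: [-0.002, 0.766, 0.643, -0.001]
ft_force: [0.3, 0.7, 0.2]
opening: 0.0853
grip_force: 0.0
```

```bash
python3 - <<'E'
from h import *
c=vision.read_camera("wrist"); save(c,"w1.png"); np.savez("w1.npz",**c)
p=arm.read_state()["position"];print(p, proj(c,[[p[0],p[1],.084],[.5345,-.213,.084],[.5345,-.213,.05]]))
E
```

```text
[ 0.53365305 -0.2082496   0.15050927] [[287.57336977 231.58373958]
 [290.26887619 238.47971224]
 [289.80249758 220.09090296]]
```

View pics/w1.png

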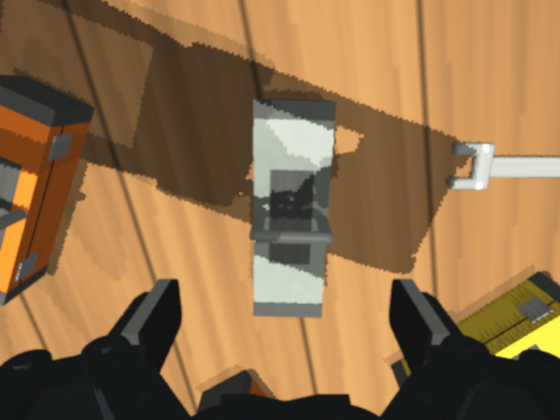

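The wrist view shows the bar spanning (250–330,238), with its middle at (290,238). That matches my prediction of (290.3,238.5).

```bash
python3 plan.py .5345 -.213 .064 -10.4 4
```

```text
pos [ 0.5337 -0.2082  0.1505] yaw -10.0 d [  0.8  -4.8 -86.5] turn 0.4 n 4
[-1.2  0.5 21.6] 0.09
[-1.2  0.5 21.6] 0.09
[-1.1  0.5 21.6] 0.09
[-1.1  0.5 21.6] 0.09
```

Emit:
jog_arm([
  {"dp": [-2, 1, 22], "turn": 0.4},
  {"dp": [-2, 1, 22], "turn": 0},
  {"dp": [0, 0, 22], "turn": 0},
  {"dp": [0, 0, 20], "turn": 0},
  {"dp": [0, 0, 0], "turn": 0},
])

```text
clock: 3.28
position: [0.5347, -0.2129, 0.0641]
ee_rot: [-0.001, 0.769, 0.64, -0.0]
ft_force: [0.1, 0.4, 0.8]
opening: 0.0853
grip_force: 0.0
```

Emit:
jog_arm([
  {"dp": [0, 0, 0]},
  {"dp": [0, 0, 0]},
  {"dp": [0, 0, 0]},
  {"dp": [0, 0, 0]},
  {"dp": [0, 0, 0]},
], grip=1)

```text
invalid input at $.plan[0]: expected keys dp, turn
```

Emit:
jog_arm([
  {"dp": [0, 0, 0], "turn": 0},
  {"dp": [0, 0, 0], "turn": 0},
  {"dp": [0, 0, 0], "turn": 0},
  {"dp": [0, 0, 0], "turn": 0},
  {"dp": [0, 0, 0], "turn": 0},
], grip=1)

```text
clock: 3.9
position: [0.5361, -0.214, 0.067]
ee_rot: [0.001, 0.769, 0.64, 0.0]
ft_force: [-3.8, 1.0, 5.8]
opening: 0.0496
grip_force: 61.1
```

Emit:
jog_arm([
  {"dp": [0, 0, -12], "turn": 0},
  {"dp": [0, 0, -12], "turn": 0},
  {"dp": [0, 0, -12], "turn": 0},
  {"dp": [0, 0, -12], "turn": 0},
  {"dp": [0, 0, -12], "turn": 0},
])

```text
clock: 4.53
position: [0.5355, -0.2139, 0.126]
ee_rot: [0.0, 0.769, 0.64, -0.0]
ft_force: [0.3, -1.1, -8.5]
opening: 0.0494
grip_force: 63.8
```

Emit:
jog_arm([
  {"dp": [0, 0, -12], "turn": 0},
  {"dp": [0, 0, -12], "turn": 0},
  {"dp": [0, 0, 0], "turn": 0},
  {"dp": [0, 0, 0], "turn": 0},
  {"dp": [0, 0, 0], "turn": 0},
])

```text
clock: 5.15
position: [0.5351, -0.2134, 0.1485]
ee_rot: [-0.001, 0.769, 0.64, -0.0]
ft_force: [-0.9, 0.4, -7.9]
opening: 0.0492
grip_force: 63.9
```

```bash
python3 - <<'E'
from h import *
c=vision.read_camera("scene"); np.savez("s2.npz",**c)
b=vision.read_camera("wrist")
s=cv2.resize(c["img"][120:280,150:350],(750,600),interpolation=cv2.INTER_CUBIC)
cv2.imwrite("pics/s2.png",s[:,:,::-1])
s=arm.read_state();print(s["position"],s["ft_force"],s["moment"],s["opening"],s["clock"])
E
```

```text
[ 0.53526984 -0.21343046  0.14863705] [-0.07096311 -0.74029831 -8.428011  ] [ 0.01674734 -0.00091224  0.00189818] 0.04936475134432805 5.25
```

View pics/s2.png

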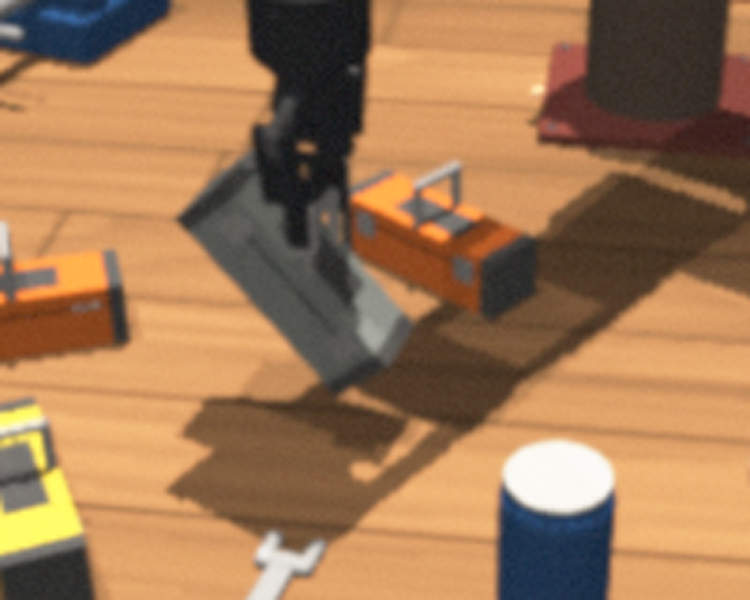

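The case hangs with its lower, heavy end towards image right (+y world). The bottom edge of its near side runs from crop (182,220) to (335,390). I'll measure the tilt on that face's plane.

```bash
python3 - <<'E'
from h import *
c=dict(np.load("s2.npz"))
D=np.array([np.cos(np.radians(79.6)),np.sin(np.radians(79.6)),0]); N=np.array([D[1],-D[0],0])
P0=np.array([.5353,-.2134,.1316])+N*.026
def hit(u,v):
    o,d=ray(c,(150+u/3.75-.5,120+v/3.75-.5)); X=o+d*((P0-o)@N)/(d@N); return (X-P0)@D*1000,(X-P0)[2]*1000
a=hit(182,220);b=hit(335,390);e=hit(408,322);print(a,b,e,np.degrees(np.arctan2(a[1]-b[1],b[0]-a[0])),np.hypot(a[0]-b[0],a[1]-b[1]))
E
```

```text
(np.float64(-82.89988512061151), np.float64(28.14762146427191)) (np.float64(18.027966710600143), np.float64(-84.16416687197665)) (np.float64(70.02369639411046), np.float64(-19.544206410773533)) 48.055871450578614 150.99791082842606
```

```bash
python3 plan.py .474 .147 .165 -10.4 15
```

```text
pos [ 0.5353 -0.2134  0.1486] yaw -10.5 d [-61.3 360.4  16.4] turn -0.1 n 15
[22.9 -8.4 -1.1] -0.01
[22.9 -8.4 -1.1] -0.01
[22.9 -8.4 -1.1] -0.01
[22.9 -8.4 -1.1] -0.01
[22.9 -8.4 -1.1] -0.01
[22.9 -8.4 -1.1] -0.01
[22.9 -8.4 -1.1] -0.01
[22.9 -8.4 -1.1] -0.01
[22.9 -8.4 -1.1] -0.01
[22.9 -8.4 -1.1] -0.01
[22.9 -8.4 -1.1] -0.01
[22.9 -8.4 -1.1] -0.01
[22.9 -8.4 -1.1] -0.01
[22.9 -8.4 -1.1] -0.01
[22.9 -8.4 -1.1] -0.01
```

Emit:
jog_arm([
  {"dp": [8, -3, -4], "turn": 0},
  {"dp": [14, -5, -4], "turn": 0},
  {"dp": [20, -7, -4], "turn": 0},
  {"dp": [26, -10, -4], "turn": 0},
  {"dp": [28, -10, 0], "turn": 0},
])

```text
clock: 5.88
position: [0.5186, -0.1109, 0.1662]
ee_rot: [0.0, 0.769, 0.64, 0.0]
ft_force: [0.8, 0.7, -9.0]
opening: 0.0489
grip_force: 63.9
```

Emit:
jog_arm([
  {"dp": [28, -10, 0], "turn": 0},
  {"dp": [28, -10, 0], "turn": 0},
  {"dp": [28, -10, 0], "turn": 0},
  {"dp": [28, -11, 0], "turn": 0},
  {"dp": [28, -11, 0], "turn": 0},
])

```text
clock: 6.5
position: [0.4921, 0.0365, 0.1657]
ee_rot: [0.0, 0.768, 0.64, 0.0]
ft_force: [0.4, -0.7, -8.5]
opening: 0.0495
grip_force: 63.9
```

Emit:
jog_arm([
  {"dp": [28, -11, 0], "turn": 0},
  {"dp": [28, -10, 0], "turn": 0},
  {"dp": [24, -8, 0], "turn": 0},
  {"dp": [16, -6, 0], "turn": 0},
  {"dp": [9, -4, 0], "turn": 0},
])

```text
clock: 7.12
position: [0.4732, 0.1458, 0.1655]
ee_rot: [0.0, 0.768, 0.64, 0.0]
ft_force: [-0.2, 0.5, -7.6]
opening: 0.0489
grip_force: 63.9
```

Emit:
jog_arm([
  {"dp": [0, 0, 0], "turn": 0},
  {"dp": [0, 0, 0], "turn": 0},
  {"dp": [0, 0, 8], "turn": 0},
  {"dp": [0, 0, 8], "turn": 0},
  {"dp": [0, 0, 8], "turn": 0},
])

```text
clock: 7.75
position: [0.4735, 0.1443, 0.1403]
ee_rot: [-0.0, 0.769, 0.639, -0.0]
ft_force: [-0.7, 0.8, -7.6]
opening: 0.0495
grip_force: 64.0
```

```bash
python3 - <<'E'
from h import *
c=vision.read_camera("scene"); np.savez("s3.npz",**c)
s=cv2.resize(c["img"][110:290,310:470],(640,600*6//5*0+600),interpolation=cv2.INTER_CUBIC)
cv2.imwrite("pics/s3.png",s[:,:,::-1])
s=arm.read_state();print(s["position"],s["ft_force"],s["moment"],s["opening"],s["clock"])
E
```

```text
[0.47276836 0.14419317 0.13911366] [-0.34237097 -0.33611287 -8.60979218] [ 0.00218118  0.09735874 -0.01143502] 0.04922516456631434 7.8
```

View pics/s3.png

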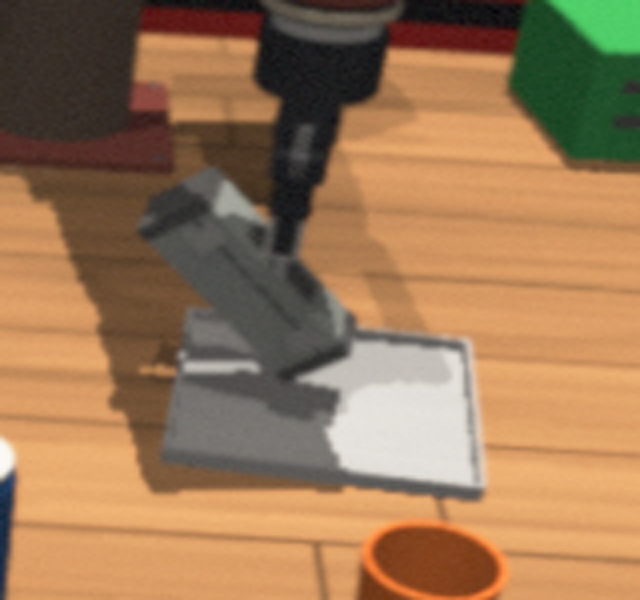

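The case is above the tray and still tilted about 47°, with its lower edge near crop (285,378), just over the floor. I'll lower it to contact.

Emit:
jog_arm([
  {"dp": [0, 0, 6], "turn": 0},
  {"dp": [0, 0, 6], "turn": 0},
  {"dp": [0, 0, 5], "turn": 0},
  {"dp": [0, 0, 4], "turn": 0},
  {"dp": [0, 0, 0], "turn": 0},
])

```text
clock: 8.43
position: [0.4735, 0.1446, 0.1199]
ee_rot: [-0.0, 0.769, 0.64, -0.0]
ft_force: [0.4, -0.4, -8.1]
opening: 0.0496
grip_force: 64.0
```

Emit:
jog_arm([
  {"dp": [0, 0, 2], "turn": 0},
  {"dp": [0, 0, 2], "turn": 0},
  {"dp": [0, 0, 1], "turn": 0},
  {"dp": [0, 0, 0], "turn": 0},
  {"dp": [0, 0, 0], "turn": 0},
])

```text
clock: 9.05
position: [0.4738, 0.1446, 0.1154]
ee_rot: [0.0, 0.769, 0.64, 0.0]
ft_force: [-0.2, 1.0, -7.9]
opening: 0.0494
grip_force: 64.0
```

Emit:
jog_arm([
  {"dp": [0, 0, 2], "turn": 0},
  {"dp": [0, 0, 2], "turn": 0},
  {"dp": [0, 0, 0], "turn": 0},
  {"dp": [0, 0, 0], "turn": 0},
])

```text
clock: 9.55
position: [0.4745, 0.1445, 0.1129]
ee_rot: [0.001, 0.769, 0.64, 0.0]
ft_force: [-4.2, -1.6, 5.9]
opening: 0.0496
grip_force: 65.2
```

Emit:
jog_arm([
  {"dp": [2, 0, -2.5], "turn": 0},
  {"dp": [4, 0, -0.5], "turn": 0},
  {"dp": [4, 0, -0.5], "turn": 0},
  {"dp": [4, 0, -0.4], "turn": 0},
  {"dp": [4, 0, -0.1], "turn": 0},
])

```text
clock: 10.18
position: [0.4772, 0.1626, 0.1152]
ee_rot: [0.0, 0.769, 0.64, 0.0]
ft_force: [1.3, -1.1, -4.9]
opening: 0.0494
grip_force: 64.1
```

Emit:
jog_arm([
  {"dp": [4, 0, 0], "turn": 0},
  {"dp": [4, 0, 0.2], "turn": 0},
  {"dp": [4, 0, 0.5], "turn": 0},
  {"dp": [0, 0, 0], "turn": 0},
])

```text
clock: 10.68
position: [0.4792, 0.1743, 0.1146]
ee_rot: [0.0, 0.769, 0.64, -0.0]
ft_force: [-0.5, -1.5, -4.3]
opening: 0.0496
grip_force: 66.3
```

```bash
python3 - <<'E'
from h import *
c=vision.read_camera("scene"); np.savez("s4.npz",**c)
s=cv2.resize(c["img"][110:290,310:470],(640,600),interpolation=cv2.INTER_CUBIC)
cv2.imwrite("pics/s4.png",s[:,:,::-1])
s=arm.read_state();print(s["position"],s["ft_force"],s["moment"],s["opening"],s["clock"])
E
```

```text
[0.47921454 0.17412145 0.11462477] [ 1.3375686  -1.17430432 -4.6481051 ] [-0.42687996 -0.24677881 -0.0103521 ] 0.049185535368942934 10.725
```

View pics/s4.png

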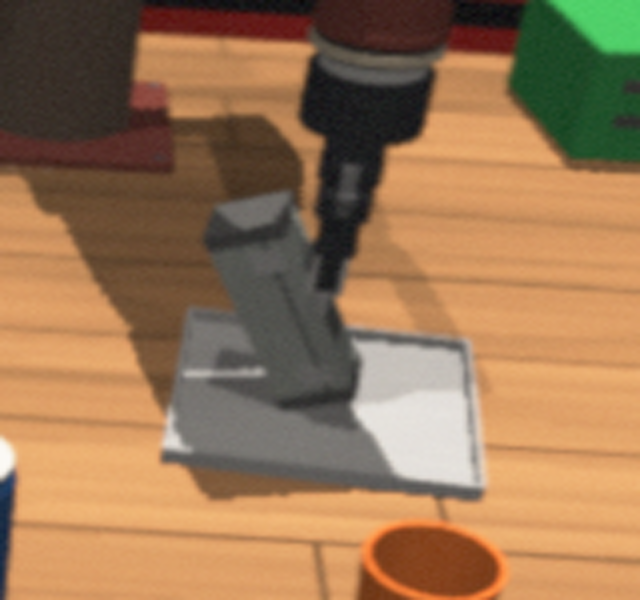

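The pivoting works: the case now leans about 20° from upright, with its lower edge from (283,405) to (357,385). I'll go a little further.

Emit:
jog_arm([
  {"dp": [3, 0, 0.6], "turn": 0},
  {"dp": [3, 0, 0.7], "turn": 0},
  {"dp": [3, 0, 0.7], "turn": 0},
  {"dp": [0, 0, 0], "turn": 0},
])

```text
clock: 11.22
position: [0.481, 0.1833, 0.1132]
ee_rot: [0.0, 0.769, 0.64, 0.0]
ft_force: [-3.9, -2.1, 5.0]
opening: 0.0493
grip_force: 71.7
```

```bash
python3 - <<'E'
from h import *
s=arm.read_state();print(s["position"],s["ft_force"],s["moment"],s["opening"],s["clock"])
D=np.array([np.cos(np.radians(79.6)),np.sin(np.radians(79.6)),0]); N=np.array([D[1],-D[0],0])
c=vision.read_camera("scene"); 
g=cv2.cvtColor(c["img"],cv2.COLOR_RGB2GRAY)
s2=cv2.resize(c["img"][110:290,310:470],(640,600),interpolation=cv2.INTER_CUBIC)
cv2.imwrite("pics/s5.png",s2[:,:,::-1])
# predicted silhouette corner pixels of near face for several tilts
P0=s["position"]-[0,0,.017]+N*.026
for th in (60,65,70,75,80):
    t=np.radians(th)
    X=[P0+D*(x*np.cos(t)+z*np.sin(t))+np.array([0,0,-x*np.sin(t)+z*np.cos(t)]) for x,z in((.08,-.05),(-.08,-.05),(-.08,0),(.08,0))]
    print(th,((proj(c,X)-[310,110])*[4,3.333]).round().tolist())
E
```

```text
[0.48099387 0.18325967 0.1131845 ] [-3.88144137 -2.05392168  5.02171991] [-0.68857655  0.76330896 -0.07582492] 0.04934334452257365 11.225
60 [[302.0, 418.0], [207.0, 249.0], [282.0, 229.0], [375.0, 402.0]]
65 [[290.0, 415.0], [215.0, 242.0], [293.0, 227.0], [365.0, 404.0]]
70 [[278.0, 412.0], [224.0, 235.0], [305.0, 225.0], [354.0, 405.0]]
75 [[266.0, 408.0], [234.0, 229.0], [316.0, 224.0], [343.0, 406.0]]
80 [[255.0, 403.0], [245.0, 223.0], [328.0, 224.0], [332.0, 406.0]]
```

View pics/s5.png

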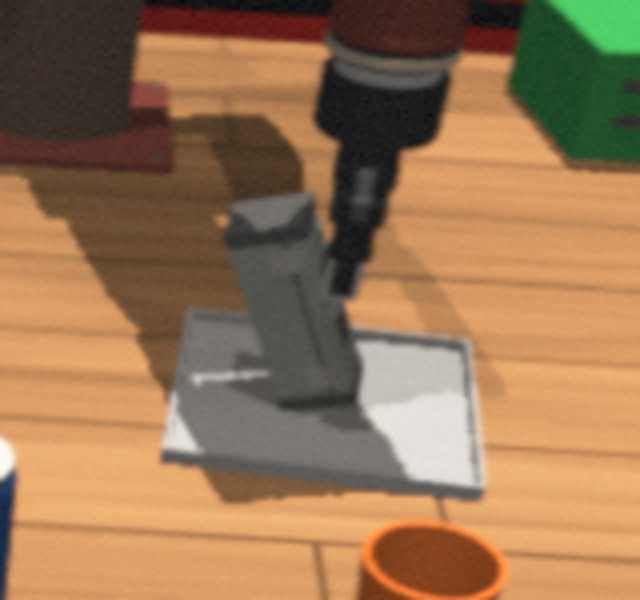

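The near face's corners are at (283,408), (227,245) and (357,398), which puts the tilt at about 69–70°, past the balance point at about 63°. I'll go on a few mm and then open, so that the case settles between the fingers.

Emit:
jog_arm([
  {"dp": [3, 0, 0], "turn": 0},
  {"dp": [3, 0, 0], "turn": 0},
  {"dp": [0, 0, 0], "turn": 0},
  {"dp": [0, 0, 0], "turn": 0},
])

```text
clock: 11.78
position: [0.4819, 0.1893, 0.1125]
ee_rot: [-0.0, 0.769, 0.64, 0.0]
ft_force: [-3.0, -0.1, 2.1]
opening: 0.0493
grip_force: 66.3
```

Emit:
jog_arm([
  {"dp": [0, 0, 0], "turn": 0},
  {"dp": [0, 0, 0], "turn": 0},
  {"dp": [0, 0, 0], "turn": 0},
  {"dp": [0, 0, 0], "turn": 0},
  {"dp": [0, 0, 0], "turn": 0},
], grip=-1)

```text
clock: 12.4
position: [0.482, 0.1888, 0.1126]
ee_rot: [0.0, 0.769, 0.64, 0.0]
ft_force: [-0.2, -0.5, 0.4]
opening: 0.0855
grip_force: 0.0
```

```bash
python3 - <<'E'
from h import *
s=arm.read_state();print(s["position"],s["ft_force"],s["moment"],s["opening"],s["clock"])
c=vision.read_camera("scene"); 
s2=cv2.resize(c["img"][110:290,310:470],(640,600),interpolation=cv2.INTER_CUBIC)
cv2.imwrite("pics/s6.png",s2[:,:,::-1])
E
```

```text
[0.4820391  0.18883122 0.11262865] [-0.22142888 -0.52490598  0.39428685] [-0.04206116  0.00259936  0.06160459] 0.08549617382499415 12.4
```

View pics/s6.png

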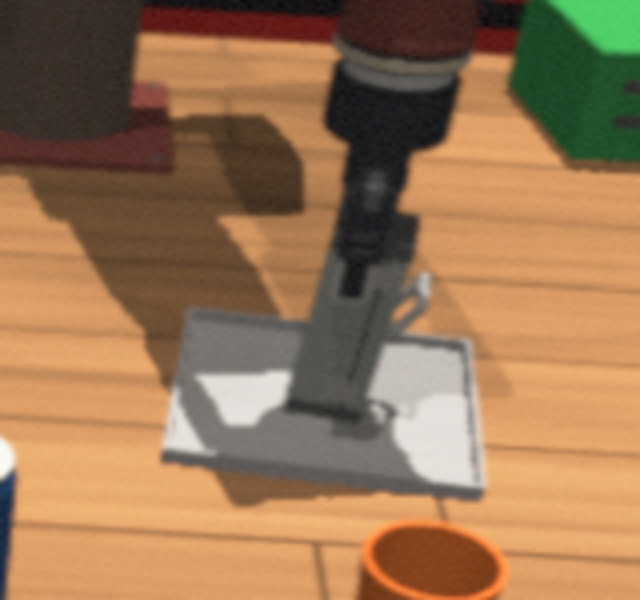

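The case has gone over to roughly upright, with its base at (287,405)–(362,418) and its top near (340–415,235). I'll raise the gripper straight up and measure the lean.

Emit:
jog_arm([
  {"dp": [0, 0, 0], "turn": 0},
  {"dp": [0, 0, -5], "turn": 0},
  {"dp": [0, 0, -15], "turn": 0},
  {"dp": [0, 0, -25], "turn": 0},
  {"dp": [0, 0, -35], "turn": 0},
])

```text
clock: 13.08
position: [0.4816, 0.1887, 0.1937]
ee_rot: [-0.0, 0.769, 0.64, -0.0]
ft_force: [-0.6, -0.0, -0.4]
opening: 0.0854
grip_force: 0.0
```

Emit:
jog_arm([
  {"dp": [0, 0, -40], "turn": 0},
  {"dp": [0, 0, -40], "turn": 0},
  {"dp": [-40, 0, -10], "turn": 0},
  {"dp": [-50, 0, 0], "turn": 0},
  {"dp": [-50, 0, 0], "turn": 0},
])

```text
clock: 13.7
position: [0.4563, 0.0501, 0.2843]
ee_rot: [0.001, 0.768, 0.64, 0.001]
ft_force: [0.1, 0.2, -0.3]
opening: 0.0853
grip_force: 0.0
```

```bash
python3 - <<'E'
from h import *
c=vision.read_camera("scene"); t=vision.read_camera("top"); np.savez("s7.npz",**c)
print(arm.read_state()["position"],arm.read_state()["ft_force"])
# near-vertical line segments around the case, compared with where a plumb line at that base pixel would go
g=cv2.cvtColor(c["img"],cv2.COLOR_RGB2GRAY)[130:245,370:425]
g=cv2.resize(g,None,fx=4,fy=4,interpolation=cv2.INTER_CUBIC)
L=cv2.createLineSegmentDetector().detect(g)[0][:,0]/4+[370,130,370,130]
for x1,y1,x2,y2 in L:
    if y1<y2: x1,y1,x2,y2=x2,y2,x1,y1
    if y1-y2<20 or abs(x2-x1)>.6*(y1-y2): continue
    B=onz(c,(x1,y1),.01); T=proj(c,[B,B+[0,0,.15]]); v=T[1]-T[0]
    print(np.round([x1,y1,x2,y2],1),"lean deg",np.degrees(np.arctan2(x2-x1,y1-y2)-np.arctan2(v[0],-v[1])).round(1))
W=cv2.resize(c["img"][120:240,340:460],(520,520),interpolation=cv2.INTER_CUBIC)
V=cv2.resize(t["img"][180:280,130:180+50],(260,520),interpolation=cv2.INTER_CUBIC)
cv2.imwrite("pics/s7.png",np.hstack([W,V])[:,:,::-1])
E
```

```text
[0.45611543 0.04758157 0.28406719] [0.83161844 0.52549089 0.1094071 ]
[379.2 239.  385.2 210. ] lean deg 1.4
```

View pics/s7.png

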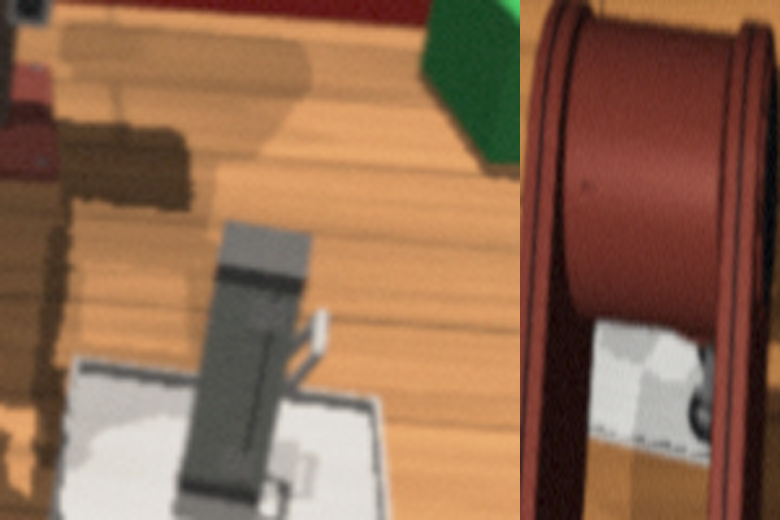

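The case stands free on the tray floor with its handle folded out to the side. Its left edge runs from (178,515) to (220,270), parallel to the plumb direction within about 1°. One last check of position and stillness before I hand in.

```bash
python3 - <<'E'
from h import *
c=vision.read_camera("scene"); o=np.load("s7.npz")["img"]
d=np.abs(c["img"].astype(int)-o)[170:245,378:412]; print("diff",d.mean(),d.max())
# top face (z=.164) outline corners seen in pics/s7: left-back, right-back, right-front, left-front
P=np.array([onz(c,(340+u/4.333,120+v/4.333),.164) for u,v in((228,222),(312,236),(304,288),(220,270))]);print(P.round(3),P.mean(0), "tray centre .482 .189")
B=onz(c,(381,239),.006);T=proj(c,[B,B+[0,0,.15]]);print(B,T)
E
```

```text
diff 1.8376470588235294 16
[[0.453 0.174 0.164]
 [0.463 0.222 0.164]
 [0.523 0.208 0.164]
 [0.51  0.163 0.164]] [0.48739257 0.19159795 0.164     ] tray centre .482 .189
[0.52883996 0.16084926 0.006     ] [[381.         239.        ]
 [390.19561994 189.06497311]]
```

Upright, centred and still, so I'm handing in.

```bash
python3 -c "
from rig import arm
print(arm.hand_in())"
```

```text
the job is handed in; nothing more can be done
None
```

I handed the job in, with no verdict returned. Lifting showed the case's +y end to be the heavy one, and by camera it now stands on that end, upright within about 1° and about 6 mm from the tray's centre, at rest and let go; the arm never went near the can, cup or wrench.

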